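# Start the charging bay that holds the applicator head

## Task

Set the charging console going with the closed fingertips: press the wide power rocker fully on, then press fully on the bay rocker that lines up with the bay in which the applicator head stands, then push the round start key all the way down, let it spring back up and move clear. Do not press the square stop key or the other two bays' rockers, and leave the applicator head in its bay and the bottle, tub and bowl where they are.

Things in the scene. Friction and masses are not known exactly. Their poses are not given: they have to be found in the camera images.
- console: cream charging console, 240 (x) x 360 (y) x 70 mm, fixed; origin under its centre, x to the far side, y left. On the deck, mm: rockers at x=0, lengthwise along x: power y=125, bays y=45, -20, -85; dark strip 16 high with three bays at x=88, one straight beyond each bay rocker; two keys at x=-80, y=45 and -85, which is where varies. Only the applicator stands over 26 mm above the deck
- power (a joint): paddle rocker of the power switch, leftmost and wider than the others, 56 mm long (console x), 44 mm wide, 10 mm thick, pivoted at its middle 12 mm above the deck; 0 rad = off, far (+x) end raised; 0.30 rad = fully on, far end down. No spring: stays where it is left; friction 0.04 N m (2 to 4 N on the far half); far end travels 8 mm
- power_press (a point): the point to press on the power rocker: on top of its far half, 22 mm beyond the pivot, on its centre line; moves with the rocker (off: about 90 mm above the table, on: about 83 mm)
- rocker_left (a joint): paddle rocker of the left bay, 56 mm long (console x), 30 mm wide, 10 mm thick, pivoted at its middle 12 mm above the deck; 0 rad = off, far (+x) end raised; 0.30 rad = fully on, far end down. No spring: stays where it is left; friction 0.04 N m (2 to 4 N on the far half); far end travels 8 mm
- left_press (a point): the point to press on the left bay's rocker: on top of its far half, 22 mm beyond the pivot, on its centre line; moves with the rocker (off: about 90 mm above the table, on: about 83 mm)
- bay_left (a point): mouth of the left charging bay, on top of the strip 86 mm above the table, 88 mm beyond the left bay rocker's pivot
- rocker_mid (a joint): paddle rocker of the middle bay, 56 mm long (console x), 30 mm wide, 10 mm thick, pivoted at its middle 12 mm above the deck; 0 rad = off, far (+x) end raised; 0.30 rad = fully on, far end down. No spring: stays where it is left; friction 0.04 N m (2 to 4 N on the far half); far end travels 8 mm
- mid_press (a point): the point to press on the middle bay's rocker: on top of its far half, 22 mm beyond the pivot, on its centre line; moves with the rocker (off: about 90 mm above the table, on: about 83 mm)
- bay_mid (a point): mouth of the middle charging bay, on top of the strip 86 mm above the table, 88 mm beyond the middle bay rocker's pivot
- rocker_right (a joint): paddle rocker of the right bay, 56 mm long (console x), 30 mm wide, 10 mm thick, pivoted at its middle 12 mm above the deck; 0 rad = off, far (+x) end raised; 0.30 rad = fully on, far end down. No spring: stays where it is left; friction 0.04 N m (2 to 4 N on the far half); far end travels 8 mm
- right_press (a point): the point to press on the right bay's rocker: on top of its far half, 22 mm beyond the pivot, on its centre line; moves with the rocker (off: about 90 mm above the table, on: about 83 mm)
- bay_right (a point): mouth of the right charging bay, on top of the strip 86 mm above the table, 88 mm beyond the right bay rocker's pivot
- applicator_mid (a point): half-way up the applicator head, a loose stubby round piece (28 mm across, 47 mm tall above the strip, white with a steel ball tip, 40 g) standing in one of the three bays on a 12 mm pin; the other two bays hold flat white blanking caps 22 mm across and 6 mm high. This point is on its axis, 23 mm above the strip
- start (a joint): the ROUND start key, 36 mm across, in a round housing 52 mm across and 12 mm high; spring-loaded, travel 6 mm straight down; value in m, 0 = up, 0.006 = fully down; fully down takes about 5 N; comes back up by itself
- start_top (a point): centre of the start key's top, 22 mm above the deck when up (92 mm above the table)
- stop (a joint): the SQUARE stop key, 32 mm across, in a square housing 46 mm across; same spring and travel as the start key; not to be pressed
- stop_top (a point): centre of the stop key's top, 22 mm above the deck when up
- bottle: closed pink lotion bottle, 64 mm across, 150 mm tall, standing on the table to the right of the console; origin under its centre; leave it alone
- tub: lidded plastic tub, 120 x 160 x 58 mm, on the table to the left of the console; origin under its centre; leave it alone
- dish: small steel bowl, 90 mm across, 40 mm high, on the table to the right of the console, nearer the robot than the bottle; origin under its centre; leave it alone

How it is judged:
By the outcome, as a careful person would: the job done as asked, in the order asked, and still so for the second after the job is handed in, with the robot touching nothing.
It also fails if it takes over 38 s, if anything falls off the work surface, if the arm or the gripper's body presses on something with over 40 N, if the wrist force passes 120 N, or if a joint passes its speed limit or range.

## Robot

A 7-joint arm with a two-finger parallel gripper is mounted at the origin on the work surface. World frame = base frame: x ahead of the robot, y to its left, z up, the work surface at z = 0. Lengths are in m, angles in degrees, forces in N, time in s.
With the tool pointing down it reaches from about 0.425 to 0.925 m from the base axis. Payload 6.8 kg.
Tool frame: the origin (TCP) lies midway between the tips of the shut fingers; the grasp point (between the pads) lies env.grasp_offset behind it (env.grasp_offset is the distance from the TCP to the grasp point, in m); y points along the fingers, z is the direction in which the jaws open and shut, and the axes are right-handed (so a half turn about y gives the same grasp; the last joint's range is limited). The gripper opens to 88 mm and grips with 3 to 60 N. Pads are 20 mm wide; open, the fingers measure 115 mm over their backs; the gripper's body (75 mm by 178 mm) begins 61 mm behind the grasp point.
Start: joints at [63.478, 27.33, 1.283, 89.118, -0.659, 63.558, -4.761], TCP at [0.235, -0.633, 0.223] pointing down, gripper open.
Joint ranges: [-169.35, 169.35], [-19.33, 120.38], [-80.79, 83.38], [13.8, 139.57], [-78.32, 258.32], [9.67, 109.79], [-169.56, 169.56]. Speed limits (degrees/s): [136.94, 136.94, 180, 180, 180, 180, 180].

## Interface

Orientations are given as a 3x3 rotation matrix whose columns are the frame's x, y, z axes.
In Python, from workcell import env gives the robot as it stands.
- The arm moves only by the shell command python3 -m inch 'ROWS' [FORCE]. ROWS is text: rows parted by semicolons, each of 7 numbers parted by spaces: the turn, a rotation vector about the tool's x, y, z in degrees, then the shift along the tool's x, y, z in cm, then the finger opening in cm, from 0 to 8.78. A call has 1 to 20 rows; each row is the pose to reach, as a shift and turn from the pose measured when the call began, along the tool's axes at that moment; what a row does not reach only later rows make up. A row lasts 1/12 s, in which the tool goes at most 41.7 mm and 7.16 degrees, less where a joint would pass 70% of its speed; a pose out of reach is approached as far as the arm can. A call with a gripper value outside its range is refused whole. The fingers move at their own pace and stop on an object; FORCE is the grip in N (left out, the last holds). Time passes only in rows, so rows that repeat a pose let the fingers close. It gives the time, the measured TCP pose, the force and the opening at its end, in the units of the state.
- env.read_state(): the state, without advancing time (a new reading comes with each control period).
- env.snapshot(name): name is "scene" or "top"; returns the picture (480x640x3 uint8, blue, green, red); there is no depth.
- env.camera_model(name): a dict with "K" (3x3 intrinsics, pixels), "R" (3x3) and "t" (3): a world point X has camera coordinates R X + t. Camera axes: x right, y down, z forward; pixel columns grow to the right and rows downward; lengths in m; the calibration is good to about 2 mm. A picture is of the moment at which its call begins. camera_model takes no time and is no camera call.
- env.finish_job(): hands the job in, once; it reports no verdict.
The state is a dict: "time": time; "qpos": joint angles; "joint_velocities": joint speeds; "joint_torque": joint torques, N m; "eef_pos": TCP position; "tcp_rot": TCP orientation; "ft_force": force on the tool from outside, world axes, zero at the start; "wrist_torque": the same for the moment, N m; "gripper_width": opening from 0.0 (shut) to 1.0 (fully open).
Only numpy, scipy, OpenCV 4.12 (cv2) and the standard library are available. Lean on these libraries where they do the work, as an engineer would, in place of code of your own. Each camera call takes 0.05 s, during which the arm holds its last target.

## Working session

There is one attempt and no reset: what is moved stays moved. The work goes in short steps, Python scripts to look and compute and a shell command to move; the robot and the scene stay as the last step left them, time stands still between calls to the robot, and variables do not carry over. Pictures are saved under pics/ and viewed, and the job is handed in when it is done.

```bash
ls; mkdir -p pics
python3 - <<'E'
from workcell import env
import cv2, numpy as np
for n in ("scene","top"):
    cv2.imwrite(f"pics/{n}0.png",env.snapshot(n))
    m=env.camera_model(n); print(n,np.round(m["K"],1).tolist(),np.round(m["R"],3).tolist(),np.round(m["t"],3))
s=env.read_state()
print({k:np.round(v,3).tolist() for k,v in s.items()}, env.grasp_offset)
E
```

```text
pics
scene [[461.3, 0.0, 317.6], [0.0, 461.3, 228.2], [0.0, 0.0, 1.0]] [[0.682, 0.731, 0.006], [0.51, -0.47, -0.72], [-0.523, 0.495, -0.694]] [-0.432 -0.222  1.285]
top [[591.3, 0.0, 319.7], [0.0, 591.3, 238.5], [0.0, 0.0, 1.0]] [[-0.023, -1.0, -0.018], [-0.995, 0.025, -0.096], [0.096, 0.015, -0.995]] [0.075 0.572 1.452]
{'time': 0.1, 'qpos': [63.479, 27.371, 1.281, 89.17, -0.657, 63.559, -4.761], 'joint_velocities': [0.022, -0.076, 0.013, -0.198, -0.009, 0.011, 0.034], 'joint_torque': [0.005, -58.409, 1.54, -27.331, -0.054, 0.013, 0.0], 'eef_pos': [0.234, -0.632, 0.222], 'tcp_rot': [[-0.938, -0.001, 0.347], [-0.347, 0.001, -0.938], [0.0, -1.0, -0.002]], 'ft_force': [-0.153, 0.134, -1.086], 'wrist_torque': [-0.026, 0.036, 0.032], 'gripper_width': 1.002} 0.0187
```

View pics/scene0.png

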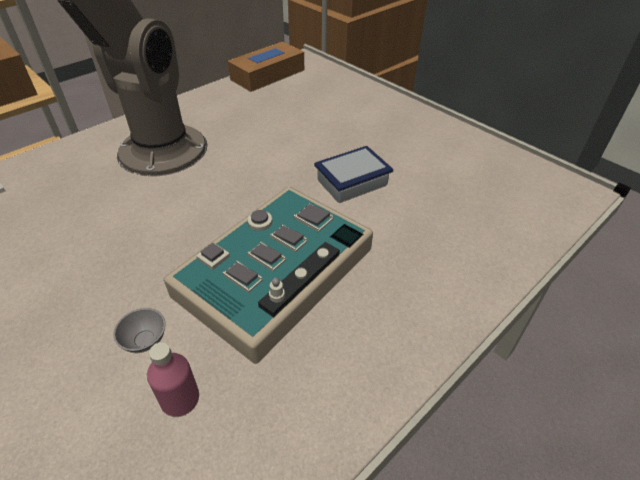

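View pics/top0.png

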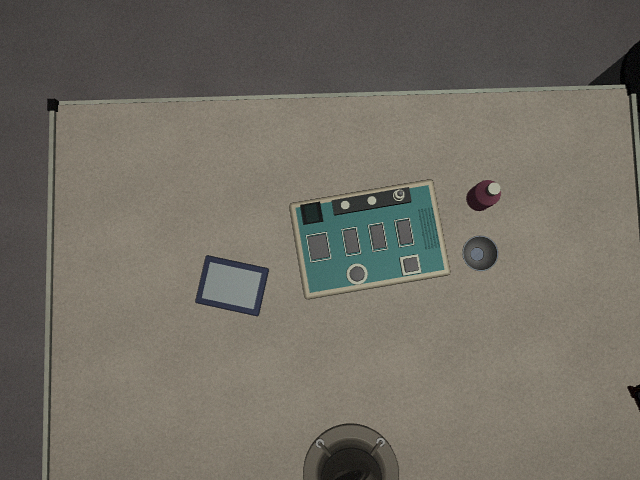

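The applicator is in the right bay: top view about (399,195), scene (276,289). The round start key is on the left at top (357,274), and the square stop key is at (411,265). Next I'll enlarge both views.

Run:
```python
import cv2
t=cv2.imread("pics/top0.png")[170:310,280:460]
cv2.imwrite("pics/topc.png",cv2.resize(t,None,fx=4,fy=4,interpolation=cv2.INTER_CUBIC))
t=cv2.imread("pics/scene0.png")[180:350,160:380]
cv2.imwrite("pics/scenec.png",cv2.resize(t,None,fx=3.5,fy=3.5,interpolation=cv2.INTER_CUBIC))
```

```text
(no output)
```

View pics/topc.png

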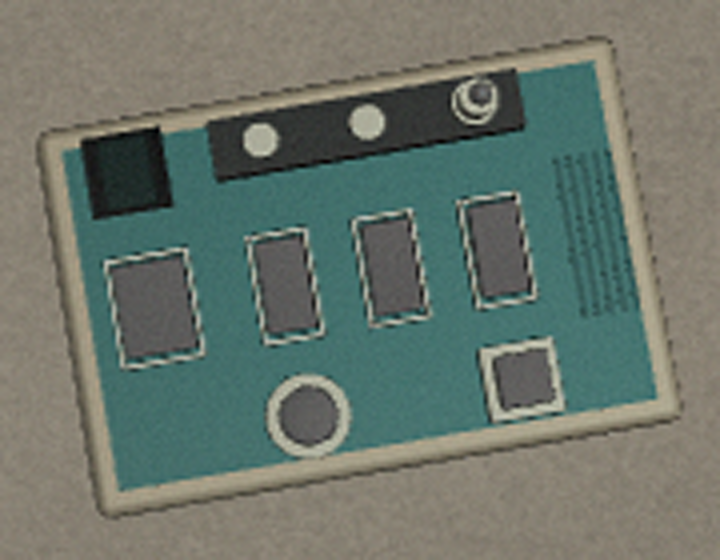

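View pics/scenec.png

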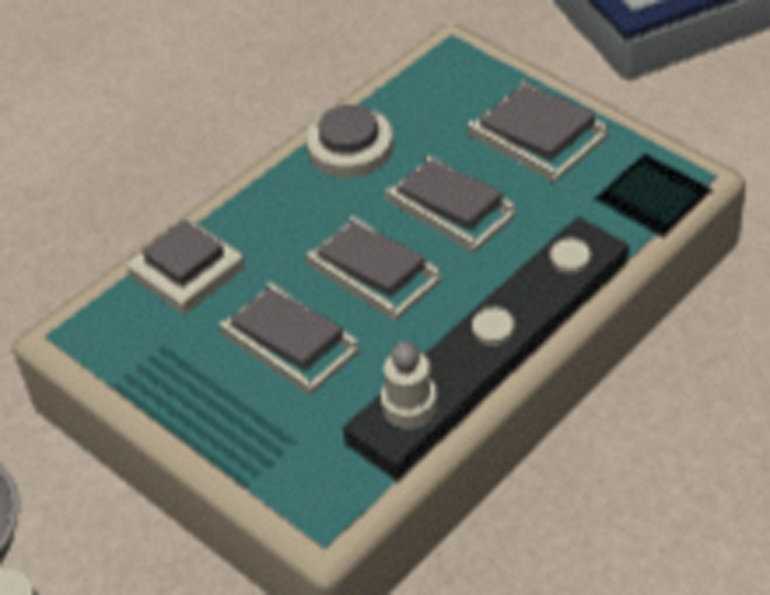

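```bash
cat > h.py <<'E'
import numpy as np
from workcell import env
from scipy.optimize import least_squares
P=[(-.08,.045,.092),(-.08,-.085,.092),(.088,.045,.092),(.088,-.02,.092)]+[(0,y,.087) for y in (.125,.045,-.02,-.085)]
T=[(310,414),(526,379),(261,140),(367,121),(155,307),(287,287),(391,267),(498,250)]
S=[(349,122),(183,248),(570,253),(493,323),(540,120),(452,191),(374,256),(290,328)]
P=np.array(P);T=(np.array(T)+.5)/4-.5+[280,170];S=(np.array(S)+.5)/3.5-.5+[160,180]
def w(p,Q):
    c,s=np.cos(p[2]),np.sin(p[2]);Q=np.atleast_2d(Q)
    return np.c_[p[0]+c*Q[:,0]-s*Q[:,1],p[1]+s*Q[:,0]+c*Q[:,1],Q[:,2]]
def proj(n,X):
    m=env.camera_model(n);a=(np.asarray(m["R"])@X.T).T+np.ravel(m["t"]);a=a@np.asarray(m["K"]).T
    return a[:,:2]/a[:,2:]
def fit(use=("top","scene")):
    f=lambda p:np.concatenate([(proj(n,w(p,P))-U).ravel() for n,U in (("top",T),("scene",S)) if n in use])
    return least_squares(f,[.55,0,0])
pose=fit().x
E
python3 - <<'E'
from h import *
for u in (("top",),("scene",),("top","scene")):
    r=fit(u);print(u,r.x[:2].round(4),np.degrees(r.x[2]).round(2));
print(r.fun.reshape(-1,2).round(1).tolist())
p=r.x
for n,q in dict(power=(.022,.125,.09),right=(.022,-.085,.09),start=(-.08,.045,.092),stop=(-.08,-.085,.092),app=(.088,-.085,.109)).items():
    X=w(p,q);print(n,X.round(4),proj("top",X).round(1),proj("scene",X).round(1),np.hypot(*X[0,:2]).round(3))
E
```

```text
('top',) [ 0.5675 -0.0592] 8.35
('scene',) [ 0.5711 -0.0604] 8.3
('top', 'scene') [ 0.5692 -0.0596] 8.33
[[-0.0, -0.2], [-0.1, -0.7], [0.1, -0.6], [0.2, -0.4], [-0.0, -0.6], [-0.2, -1.3], [0.5, -0.8], [0.5, -1.1], [-0.3, -0.0], [-0.2, -0.5], [0.3, -0.2], [0.4, 0.0], [-0.5, -1.5], [-0.6, -1.0], [-0.6, -1.1], [-0.9, -1.6]]
power [[0.5729 0.0673 0.09  ]] [[316.8 236.6]] [[321.6 215.9]] 0.577
right [[ 0.6033 -0.1405  0.09  ]] [[403.1 221.9]] [[250.  276.5]] 0.619
start [[ 0.4835 -0.0267  0.092 ]] [[357.1 272.9]] [[259.1 214.5]] 0.484
stop [[ 0.5024 -0.1553  0.092 ]] [[411.  263.7]] [[211.7 250. ]] 0.526
app [[ 0.6686 -0.1309  0.109 ]] [[399.  193.7]] [[276.3 287.8]] 0.681
```

```bash
cat >> h.py <<'E'
def togo(q,dz=0):
    """shift in tool axes (cm), turn (rotvec deg) from the present pose to console point q raised by dz, tool down, jaws along console y"""
    from scipy.spatial.transform import Rotation as Ro
    s=env.read_state();R=np.array(s["tcp_rot"]);c,sn=np.cos(pose[2]),np.sin(pose[2])
    zt=np.array([sn,-c,0]);yt=np.array([0,0,-1.]);Rt=np.c_[np.cross(yt,zt),yt,zt]
    X=w(pose,q)[0]+[0,0,dz]
    print("t",round(s["time"],2),"pos",np.round(s["eef_pos"],4),"tgt",X.round(4),"turn",Ro.from_matrix(R.T@Rt).as_rotvec(True).round(2),"shift cm",(R.T@(X-s["eef_pos"])*100).round(2),"F",np.round(s["ft_force"],1),"g",round(s["gripper_width"],3),"q",np.round(s["qpos"],0))
PW=(.022,.125,.09);RT=(.022,-.085,.09);ST=(-.08,.045,.092)
E
python3 -c "
from h import *
togo(PW,.04);togo(PW,.11)"
```

```text
t 0.1 pos [ 0.2343 -0.6325  0.2218] tgt [0.5729 0.0673 0.13  ] turn [ 0.09 12.    0.02] shift cm [-56.06   9.26 -53.84] F [-0.2  0.1 -1.1] g 1.002 q [63. 27.  1. 89. -1. 64. -5.]
t 0.1 pos [ 0.2343 -0.6325  0.2218] tgt [0.5729 0.0673 0.2   ] turn [ 0.09 12.    0.02] shift cm [-56.06   2.26 -53.85] F [-0.2  0.1 -1.1] g 1.002 q [63. 27.  1. 89. -1. 64. -5.]
```

```bash
python3 -m inch '0 3 0 -13 1 -13 0; 0 6 0 -28 2 -27 0; 0 12 0 -56 2.2 -53.8 0; 0 12 0 -56 2.2 -53.8 0; 0 12 0 -56 2.2 -53.8 0; 0 12 0 -56 2.2 -53.8 0; 0 12 0 -56 2.2 -53.8 0; 0 12 0 -56 2.2 -53.8 0; 0 12 0 -56 2.2 -53.8 0; 0 12 0 -56 2.2 -53.8 0; 0 12 0 -56 2.2 -53.8 0; 0 12 0 -56 2.2 -53.8 0; 0 12 0 -56 2.2 -53.8 0; 0 12 0 -56 2.2 -53.8 0; 0 12 0 -56 2.2 -53.8 0; 0 12 0 -56 2.2 -53.8 0; 0 12 0 -56 2.2 -53.8 0; 0 12 0 -56 2.2 -53.8 0; 0 12 0 -56 2.2 -53.8 0; 0 12 0 -56 2.2 -53.8 0' 30
python3 -c "
from h import *
togo(PW,.03)"
```

```text
time: 1.77
eef_pos: [0.5736, 0.0743, 0.2003]
tcp_rot: [[-0.988, -0.0, 0.154], [-0.154, 0.006, -0.988], [-0.001, -1.0, -0.005]]
ft_force: [0.7, 0.6, -0.3]
gripper_width: 0.004
t 1.77 pos [0.5736 0.0743 0.2003] tgt [0.5729 0.0673 0.12  ] turn [ 0.31  0.5  -0.04] shift cm [0.19 8.02 0.73] F [ 0.7  0.6 -0.3] g 0.004 q [   1.   21.  -19.  103.    7.   57. -101.]
```

```bash
python3 -m inch '0 0.5 0 0.2 3 0.7 0; 0 0.5 0 0.2 6 0.7 0; 0 0.5 0 0.2 8 0.7 0; 0 0.5 0 0.2 8 0.7 0; 0 0.5 0 0.2 8 0.7 0'
python3 -c "
from h import *
togo(PW,0)
import cv2
a=env.snapshot('scene')[130:350,160:400];b=env.snapshot('top')[150:310,280:460]
cv2.imwrite('pics/s1.png',cv2.resize(a,None,fx=3.2,fy=2.7*3.2/2.7,interpolation=cv2.INTER_CUBIC)[:600])
cv2.imwrite('pics/t1.png',cv2.resize(b,None,fx=3.5,fy=3.5,interpolation=cv2.INTER_CUBIC))
"
```

```text
time: 2.18
eef_pos: [0.5717, 0.0667, 0.1195]
tcp_rot: [[-0.99, -0.003, 0.144], [-0.144, 0.005, -0.99], [0.002, -1.0, -0.005]]
ft_force: [0.6, -0.0, -0.1]
gripper_width: 0.002
t 2.18 pos [0.5717 0.0667 0.1195] tgt [0.5729 0.0673 0.09  ] turn [ 0.3  -0.04  0.13] shift cm [-0.13  2.95 -0.03] F [ 0.6 -0.  -0.1] g 0.002 q [   1.   26.  -17.  107.   10.   48. -103.]
```

View pics/s1.png

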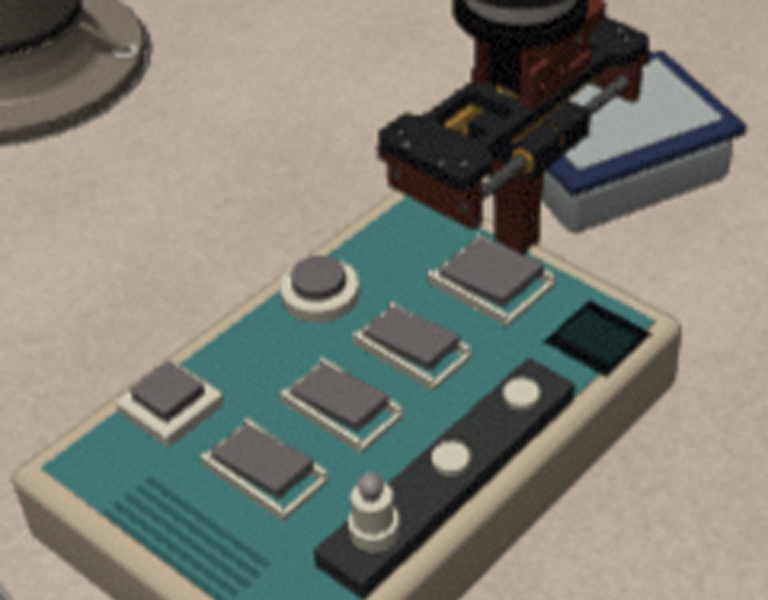

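View pics/t1.png

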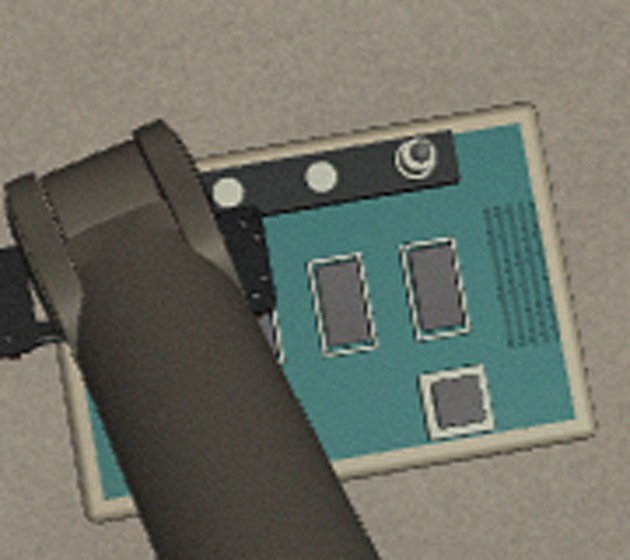

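The fingertip sits over the far half of the power rocker, scene crop about (515,250), and both cameras agree with the fit. Pressing in small steps.

```bash
python3 -m inch '0 0 0 -0.1 1.5 0 0; 0 0 0 -0.1 2.5 0 0; 0 0 0 -0.1 2.8 0 0; 0 0 0 -0.1 3.0 0 0; 0 0 0 -0.1 3.2 0 0;0 0 0 -0.1 3.3 0 0; 0 0 0 -0.1 3.3 0 0;0 0 0 -0.1 3.3 0 0'
python3 -c "
from h import *
togo(PW,0)"
```

```text
time: 2.95
eef_pos: [0.5751, 0.0677, 0.089]
tcp_rot: [[-0.99, 0.003, 0.144], [-0.144, 0.006, -0.99], [-0.003, -1.0, -0.005]]
ft_force: [1.3, -0.7, 0.4]
gripper_width: 0.009
t 2.95 pos [0.5751 0.0677 0.089 ] tgt [0.5729 0.0673 0.09  ] turn [ 0.31 -0.03 -0.2 ] shift cm [ 0.22 -0.1   0.01] F [ 1.3 -0.7  0.4] g 0.009 q [   0.   28.  -17.  108.   11.   45. -104.]
```

```bash
python3 -m inch '0 0 0 0 0.2 0 0; 0 0 0 0 0.35 0 0; 0 0 0 0 0.5 0 0; 0 0 0 0 0.6 0 0; 0 0 0 0 0.6 0 0'
python3 -m inch '0 0 0 0 0.15 0 0; 0 0 0 0 0.3 0 0; 0 0 0 0 0.3 0 0'
python3 -c "
from h import *
togo(PW,0)"
```

```text
time: 3.37
eef_pos: [0.5761, 0.0679, 0.0846]
tcp_rot: [[-0.99, 0.005, 0.144], [-0.144, 0.006, -0.99], [-0.005, -1.0, -0.005]]
ft_force: [-2.4, -0.7, 12.5]
gripper_width: 0.005
time: 3.62
eef_pos: [0.5762, 0.0679, 0.0842]
tcp_rot: [[-0.99, 0.005, 0.144], [-0.144, 0.005, -0.99], [-0.005, -1.0, -0.004]]
ft_force: [-7.9, -2.6, 27.4]
gripper_width: 0.005
t 3.62 pos [0.5762 0.0679 0.0842] tgt [0.5729 0.0673 0.09  ] turn [ 0.24 -0.06 -0.3 ] shift cm [ 0.33 -0.58  0.01] F [-7.9 -2.6 27.4] g 0.005 q [   0.   29.  -17.  108.   11.   44. -104.]
```

Hard stop reached: 27 N at z = 84 mm. Lifting off and moving over the right rocker.

```bash
python3 -m inch '0 0 0 0 -1.5 0 0; 0 0 0 0 -4 0 0; 0 0 0 0.3 -7 0 0; 0 0 0 0.3 -7 5 0; 0 0 0 0.3 -7 9 0; 0 0 0 0.3 -7 13 0; 0 0 0 0.3 -7 17 0; 0 0 0 0.3 -7 21 0;0 0 0 0.3 -7 21 0;0 0 0 0.3 -7 21 0; 0 0 0 0.3 -7 21 0; 0 0 0 0.3 -7 21 0'
python3 -c "
from h import *
togo(RT,.03)
import cv2
a=env.snapshot('scene')[130:350,160:400];b=env.snapshot('top')[150:310,280:460]
cv2.imwrite('pics/s2.png',cv2.resize(a,None,fx=3.2,fy=2.7*3.2/2.7,interpolation=cv2.INTER_CUBIC)[:600])
cv2.imwrite('pics/t2.png',cv2.resize(b,None,fx=3.5,fy=3.5,interpolation=cv2.INTER_CUBIC))
"
```

```text
time: 4.62
eef_pos: [0.6029, -0.1383, 0.153]
tcp_rot: [[-0.989, 0.004, 0.147], [-0.147, 0.006, -0.989], [-0.005, -1.0, -0.006]]
ft_force: [0.1, 0.4, 0.5]
gripper_width: 0.004
t 4.62 pos [ 0.6029 -0.1383  0.153 ] tgt [ 0.6033 -0.1405  0.12  ] turn [ 0.32  0.1  -0.28] shift cm [0.01 3.3  0.24] F [0.1 0.4 0.5] g 0.004 q [ 18.  27. -15. 100.   8.  54. -81.]
```

View pics/s2.png

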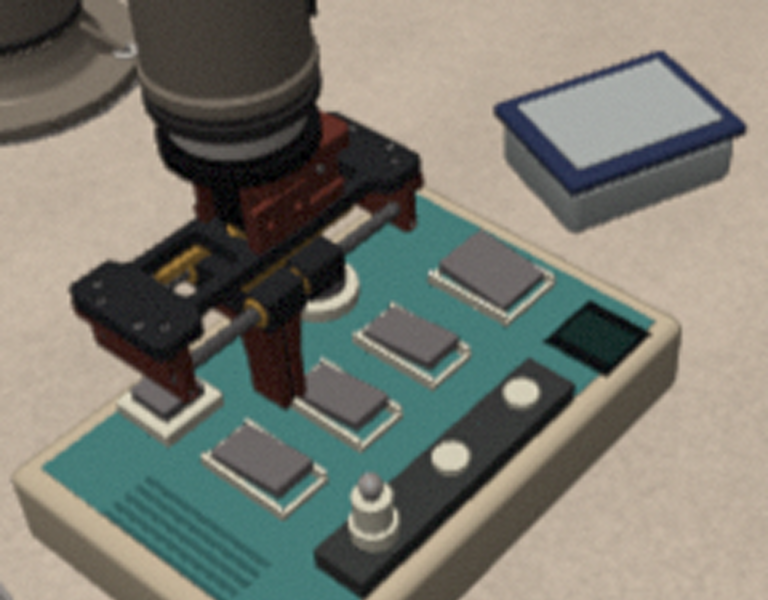

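View pics/t2.png

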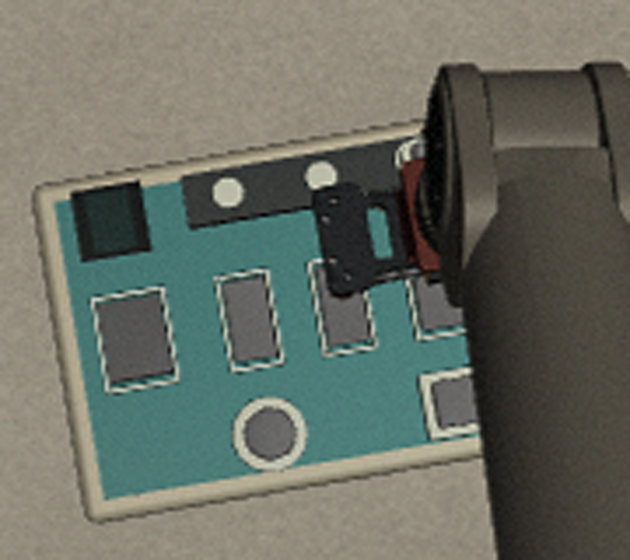

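```bash
python3 -c "
import cv2,numpy as np
from h import *
a=cv2.imread('pics/scene0.png')[195:260,260:340]
b=env.snapshot('scene')[195:260,260:340]
f=lambda i:cv2.resize(i,None,fx=5,fy=5,interpolation=cv2.INTER_CUBIC)
cv2.imwrite('pics/cmp1.png',np.hstack([f(a),f(b)]))"
```

```text
(no output)
```

View pics/cmp1.png

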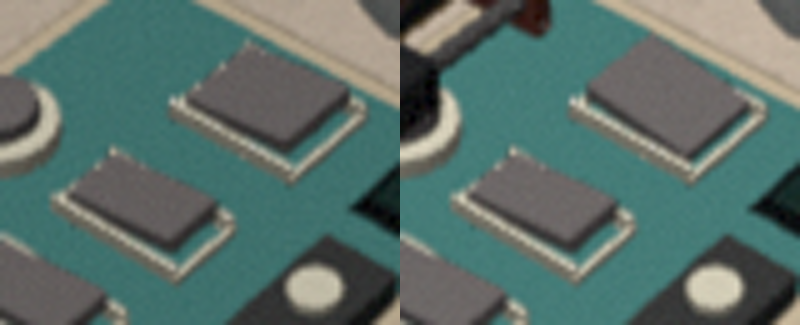

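The power rocker has visibly tipped far end down; its near edge rose and its far edge dropped (right half of the crop). Now the right rocker.

```bash
python3 -m inch '0 0 0 0 2 0.2 0; 0 0 0 0 4 0.2 0; 0 0 0 0 5 0.2 0; 0 0 0 0 5.5 0.2 0; 0 0 0 0 5.5 0.2 0'
python3 -c "
from h import *
togo(RT,0)"
```

```text
time: 5.18
eef_pos: [0.603, -0.1396, 0.0973]
tcp_rot: [[-0.989, 0.002, 0.148], [-0.148, 0.006, -0.989], [-0.003, -1.0, -0.006]]
ft_force: [-0.5, -0.1, 0.1]
gripper_width: 0.004
t 5.18 pos [ 0.603  -0.1396  0.0973] tgt [ 0.6033 -0.1405  0.09  ] turn [ 0.32  0.16 -0.19] shift cm [-0.01  0.73  0.09] F [-0.5 -0.1  0.1] g 0.004 q [ 18.  31. -14. 102.   9.  48. -82.]
```

```bash
python3 -m inch '0 0 0 0 0.4 0.1 0; 0 0 0 0 0.7 0.1 0; 0 0 0 0 0.9 0.1 0; 0 0 0 0 1.1 0.1 0; 0 0 0 0 1.3 0.1 0; 0 0 0 0 1.45 0.1 0; 0 0 0 0 1.45 0.1 0'
python3 -m inch '0 0 0 0 0.15 0 0; 0 0 0 0 0.25 0 0; 0 0 0 0 0.25 0 0'
python3 -c "
from h import *
togo(RT,0)"
```

```text
time: 5.77
eef_pos: [0.6051, -0.1404, 0.0848]
tcp_rot: [[-0.989, 0.006, 0.148], [-0.148, 0.006, -0.989], [-0.007, -1.0, -0.005]]
ft_force: [-0.0, 0.5, 12.3]
gripper_width: 0.004
time: 6.02
eef_pos: [0.6053, -0.1404, 0.0846]
tcp_rot: [[-0.989, 0.007, 0.148], [-0.148, 0.005, -0.989], [-0.007, -1.0, -0.004]]
ft_force: [-4.7, 1.4, 18.4]
gripper_width: 0.005
t 6.02 pos [ 0.6053 -0.1404  0.0846] tgt [ 0.6033 -0.1405  0.09  ] turn [ 0.24  0.15 -0.42] shift cm [ 0.2  -0.54 -0.02] F [-4.7  1.4 18.4] g 0.005 q [ 18.  32. -14. 103.   9.  46. -82.]
```

```bash
python3 -m inch '0 0 0 0 0.3 0 0; 0 0 0 0 0.3 0 0'
python3 -m inch '0 0 0 0 -1.5 0 0; 0 0 0 0 -4 0 0; 0 0 0 0 -7 0 0; 0 0 0 3 -7 -4 0; 0 0 0 6 -7 -8 0; 0 0 0 9 -7 -11 0; 0 0 0 10.2 -7 -13 0; 0 0 0 10.2 -7 -13 0;0 0 0 10.2 -7 -13 0;0 0 0 10.2 -7 -13 0;0 0 0 10.2 -7 -13 0'
python3 -c "
from h import *
togo(ST,.03)
import cv2
a=env.snapshot('scene')[130:350,160:400];b=env.snapshot('top')[150:310,280:460]
cv2.imwrite('pics/s3.png',cv2.resize(a,None,fx=3.2,fy=2.7*3.2/2.7,interpolation=cv2.INTER_CUBIC)[:600])
cv2.imwrite('pics/t3.png',cv2.resize(b,None,fx=3.5,fy=3.5,interpolation=cv2.INTER_CUBIC))
"
```

```text
time: 6.18
eef_pos: [0.6053, -0.1405, 0.0845]
tcp_rot: [[-0.989, 0.007, 0.147], [-0.147, 0.004, -0.989], [-0.007, -1.0, -0.003]]
ft_force: [-7.6, 1.3, 24.0]
gripper_width: 0.006
time: 7.1
eef_pos: [0.4857, -0.0283, 0.1543]
tcp_rot: [[-0.989, 0.007, 0.146], [-0.146, 0.004, -0.989], [-0.008, -1.0, -0.003]]
ft_force: [0.1, -0.3, -0.6]
gripper_width: 0.007
t 7.1 pos [ 0.4857 -0.0283  0.1543] tgt [ 0.4835 -0.0267  0.122 ] turn [ 0.18  0.04 -0.43] shift cm [ 0.22  3.23 -0.18] F [ 0.1 -0.3 -0.6] g 0.007 q [ 12.  15. -18. 118.   6.  47. -92.]
```

View pics/s3.png

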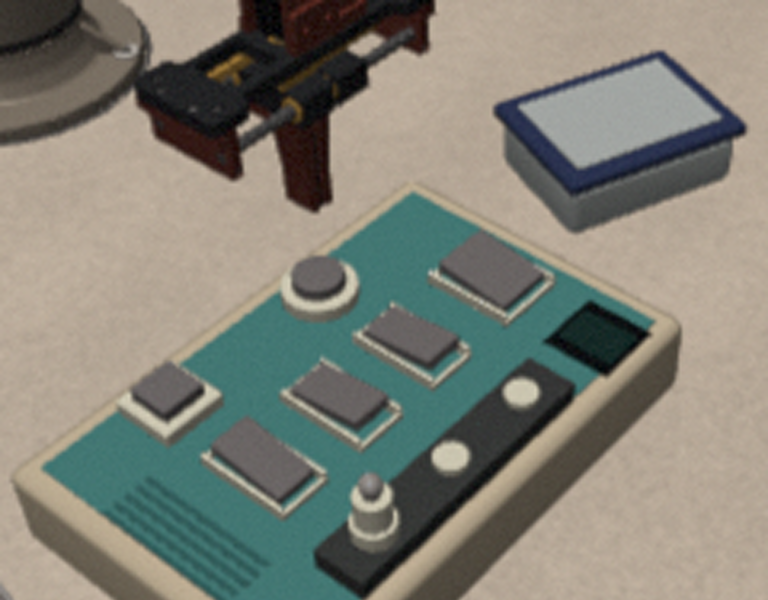

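View pics/t3.png

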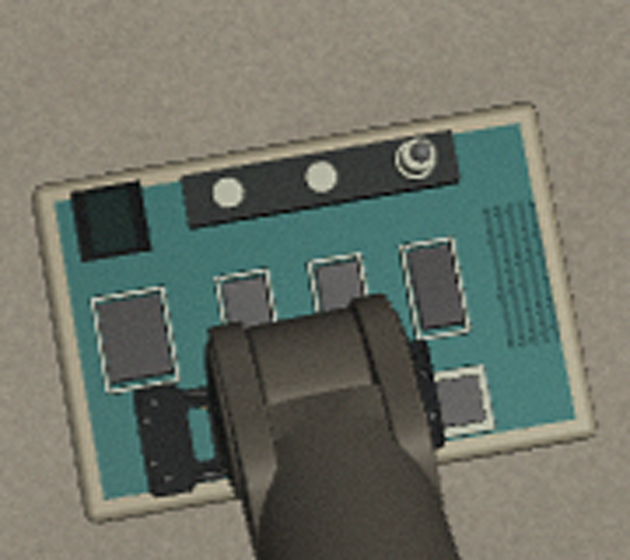

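Both the power and right rockers are tipped on, while the middle and left ones are unchanged and the applicator is still standing. Now the start key.

```bash
python3 -m inch '0 0 0 0.2 2 -0.2 0; 0 0 0 0.2 4 -0.2 0; 0 0 0 0.2 5.3 -0.2 0; 0 0 0 0.2 5.7 -0.2 0; 0 0 0 0.2 5.7 -0.2 0'
python3 -c "
from h import *
togo(ST,0)
import cv2
a=env.snapshot('scene')[130:350,160:400]
cv2.imwrite('pics/s4.png',cv2.resize(a,None,fx=3.2,fy=3.2,interpolation=cv2.INTER_CUBIC)[:600])"
```

```text
time: 7.62
eef_pos: [0.4833, -0.0268, 0.096]
tcp_rot: [[-0.99, 0.004, 0.144], [-0.144, 0.005, -0.99], [-0.005, -1.0, -0.004]]
ft_force: [-0.0, 0.1, 0.5]
gripper_width: 0.005
t 7.62 pos [ 0.4833 -0.0268  0.096 ] tgt [ 0.4835 -0.0267  0.092 ] turn [ 0.22 -0.03 -0.28] shift cm [-0.02  0.4  -0.01] F [-0.   0.1  0.5] g 0.005 q [ 11.  20. -17. 120.   9.  40. -94.]
```

View pics/s4.png

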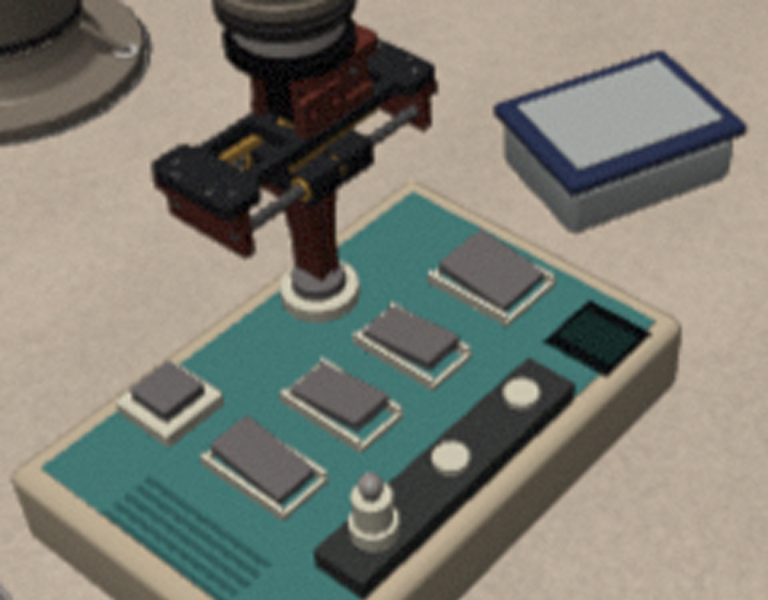

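The tip is centred over the round key, crop about (318,278). Pressing it.

```bash
python3 -m inch '0 0 0 0 0.3 0 0; 0 0 0 0 0.6 0 0; 0 0 0 0 0.9 0 0; 0 0 0 0 1.1 0 0; 0 0 0 0 1.3 0 0; 0 0 0 0 1.3 0 0; 0 0 0 0 1.3 0 0'
python3 -m inch '0 0 0 0 0.2 0 0; 0 0 0 0 0.3 0 0; 0 0 0 0 0.3 0 0; 0 0 0 0 0.3 0 0'
```

```text
time: 8.25
eef_pos: [0.4853, -0.0268, 0.086]
tcp_rot: [[-0.99, 0.008, 0.144], [-0.144, 0.004, -0.99], [-0.009, -1.0, -0.002]]
ft_force: [-5.2, -0.9, 22.2]
gripper_width: 0.007
time: 8.58
eef_pos: [0.4854, -0.0269, 0.0858]
tcp_rot: [[-0.99, 0.008, 0.144], [-0.144, 0.002, -0.99], [-0.009, -1.0, -0.001]]
ft_force: [-11.4, -0.5, 35.0]
gripper_width: 0.003
```

Fully down: z = 86 mm at a 35 N stop. Lifting straight up and clear, then looking.

```bash
python3 -m inch '0 0 0 0 -0.8 0 0; 0 0 0 0 -2 0 0; 0 0 0 0 -5 0 0; 0 0 0 0 -8 0 0; 0 0 0 0 -12 0 0; 0 0 0 0 -14 0 0; 0 0 0 0 -14 0 0; 0 0 0 0 -14 0 0; 0 0 0 0 -14 0 0; 0 0 0 0 -14 0 0; 0 0 0 0 -14 0 0;0 0 0 0 -14 0 0'
python3 -c "
from h import *
import cv2
i=env.snapshot('scene');t=env.snapshot('top');cv2.imwrite('pics/top5.png',t);cv2.imwrite('pics/scene5.png',i)
a=cv2.imread('pics/scene0.png')
f=lambda i:cv2.resize(i[185:315,165:345],None,fx=2.2,fy=2.2,interpolation=cv2.INTER_CUBIC)
cv2.imwrite('pics/cmp5.png',np.hstack([f(a),f(i)]))"
```

```text
time: 9.58
eef_pos: [0.4835, -0.0272, 0.2246]
tcp_rot: [[-0.99, 0.006, 0.144], [-0.144, 0.003, -0.99], [-0.007, -1.0, -0.002]]
ft_force: [0.4, 0.9, -0.2]
gripper_width: 0.005
```

View pics/cmp5.png

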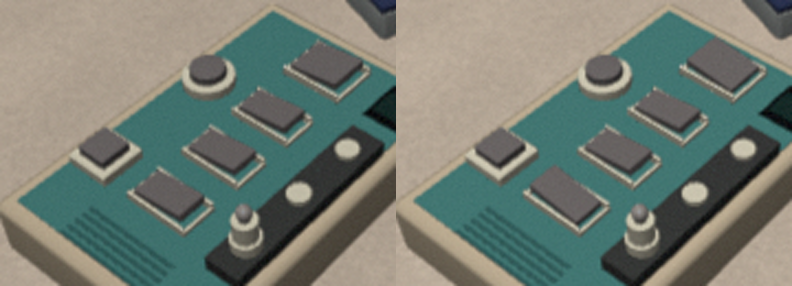

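View pics/scene5.png

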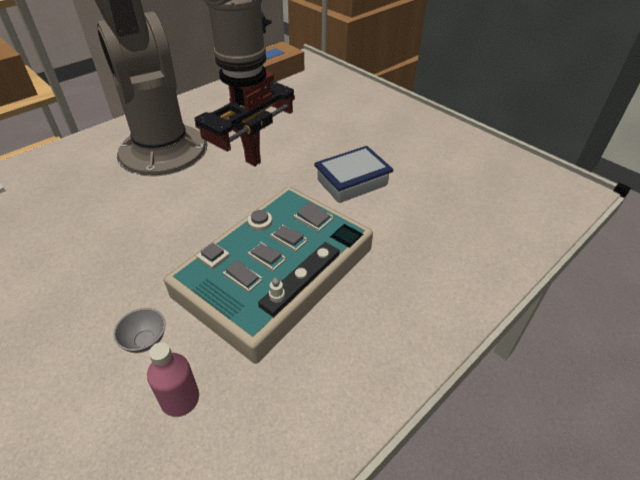

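View pics/top5.png

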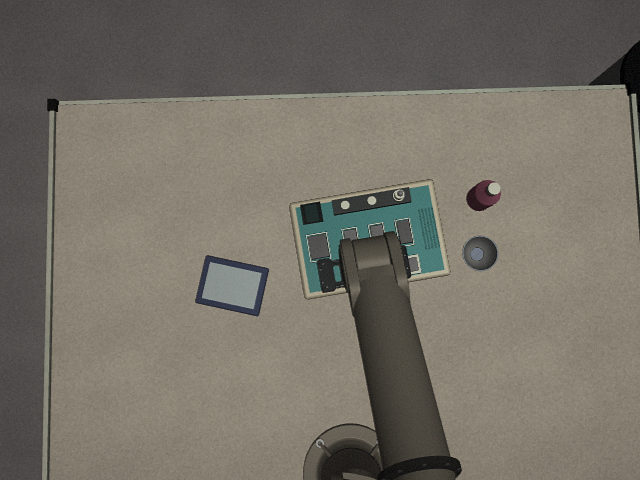

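The power and right rockers are on and the start key is back up. The left and middle rockers, the stop key, the applicator, bottle, tub and bowl are unchanged, and the arm is 13 cm clear. Handing in.

```bash
python3 -c "
from workcell import env
print(env.finish_job())"
```

```text
the job is handed in; nothing more can be done
None
```

I ran the sequence as asked and handed the job in at about 9.7 s; no verdict is reported. With the fingers closed, I pressed the power rocker, then the right bay's rocker, since the applicator stands in the right bay. I then pressed the round start key, let it spring back, and lifted clear.

| Press | Height at the stop | Force at the stop |
|---|---|---|
| Power rocker | 84 mm | 27 N |
| Right bay rocker | 84.5 mm | 24 N |
| Start key | 86 mm (its 6 mm travel) | 35 N |

- **Final pictures:** Both pressed rockers are tipped far end down and the start key is back up. The left and middle rockers, stop key, applicator, bottle, tub and bowl look unchanged. The fingertips are about 13 cm above the start key, touching nothing.
- **Not measured directly:** I did not measure the rocker angles in the images. "Fully on" rests on the hard-stop heights and forces, plus how the paddles look.
- **Disagreement:** The two cameras differed by 3 to 4 mm on the console's position, and I used the combined fit.

No check failed.

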